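# Zero the coffee mill's stepped grind wheel, then set it four clicks open

### The arm

A 6-joint arm with a two-finger parallel gripper is mounted at the origin on the work surface. World frame = base frame: x ahead of the robot, y to its left, z up, the work surface at z = 0. Lengths are in m, angles in rad, forces in N, time in s.
With the tool pointing down it reaches from about 0.275 to 0.75 m from the base axis. Payload 10.2 kg.
Tool frame: the origin (TCP) lies at the very end of the fingers, on their centre line; the grasp point (between the pads) lies 19 mm behind it; x points along the fingers, z is the direction in which the jaws open and shut, and the axes are right-handed (so a half turn about x gives the same grasp; the last joint's range is limited). The gripper opens to 85 mm and grips with 20 to 120 N. Pads are 22 mm wide; open, the fingers measure 114 mm over their backs; the gripper's body (76 mm by 85 mm) begins 54 mm behind the grasp point. The pads swing forward as they close: fully open they stand 13 mm farther back than shut.
Start: joints at [-1.438, 0.313, 1.498, -0, 1.331, -0.223], TCP at [0.183, -0.492, 0.231] pointing down, gripper open.
Joint ranges: [-2.94, 2.94], [-0.97, 2.17], [0.19, 2.56], [-1.23, 4.37], [0.02, 3.11], [-2.88, 2.88]. Speed limits (rad/s): [2.39, 2.39, 3.01, 3.14, 3.14, 3.14].

### API

Orientations are given as a unit quaternion [w, x, y, z].
In Python, from station import sense, snapshot, ctrl gives the robot as it stands.
- The arm moves only by the shell command python3 -m inch 'ROWS' [FORCE]. ROWS is a JSON object of lists of equal length, an entry for each row: "xyz": the shift along the tool's x, y, z in units of 50 mm (1.0 is 50 mm), a list of three; "twist": the turn, a rotation vector about the tool's x, y, z in units of 5 degrees (1.0 is 5 degrees), a list of three; "fingers": the closure, from 0 (fully open) to 1 (shut). A call has 1 to 10 rows; each row is the pose to reach, as a shift and turn from the pose commanded when the call began, along the tool's axes at that moment; what a row does not reach only later rows make up. A row lasts 1/8 s, in which the tool goes at most 62.5 mm and 10.7 degrees, less where a joint would pass 70% of its speed; a pose out of reach is approached as far as the arm can. A call with a gripper value outside its range is refused whole. The fingers move at their own pace and stop on an object; FORCE is the grip in N (left out, the last holds). Time passes only in rows, so rows that repeat a pose let the fingers close. It gives the time, the measured TCP pose, the force and the opening at its end, in the units of the state.
- sense(): the state, without advancing time (a new reading comes with each control period).
- snapshot(name): name is "side" or "top" or "wrist"; returns a dict with "pixels" (420x560x3 uint8, red, green, blue), "K" (3x3 intrinsics, pixels), "rvec" (rotation vector, rad) and "tvec" (3), from world to camera coordinates, as OpenCV has them. Camera axes: x right, y down, z forward; pixel columns grow to the right and rows downward; lengths in m; the calibration is good to about 2 mm. A picture is of the moment at which its call begins. There is no depth.
- ctrl.hand_in(): hands the job in, once; it reports no verdict.
The state is a dict: "clock": time; "joints": joint angles; "dq": joint speeds; "joint_efforts": joint torques, N m; "position": TCP position; "eef_rot": TCP orientation; "ft_force": force on the tool from outside, world axes, zero at the start; "ft_torque": the same for the moment, N m; "width": finger opening in m.
Only numpy, scipy, OpenCV 4.12 (cv2) and the standard library are available. Lean on these libraries where they do the work, as an engineer would, in place of code of your own. Each camera call takes 0.05 s, during which the arm holds its last target. There are 200 camera calls.

### The job

Reset the grind on the coffee mill: by the peg on its grind wheel, turn the wheel clockwise (seen from above) into the last notch and on until it comes up solid against the zero post, and hold it snug there for a moment, feeling the post push back but gently, because forcing it harms the burrs. Then let it back into that last notch and open it counter-clockwise by exactly four clicks from there, one at a time, pausing about half a second in each notch. Finally press the lock button beside the wheel fully down, let it go, and leave the other things on the cart and the mill where they stand.

Things in the scene. Friction and masses are not known exactly. Their poses are not given: they have to be found in the camera images.
- mill: the coffee mill, fixed: dark wooden box 300 mm (its x) by 200 mm (its y), flat top 120 mm above the cart; origin at the centre of its underside, z up. On top: the grind wheel toward -x; a round steel hopper (96 mm across, 60 mm tall) at x +95 mm; the lock button; a 26 mm tall spring plunger block beside the wheel at +y; an incense holder near (+40, +68) mm
- dial_centre (a point): point on the wheel's vertical axis at the height of its flat top face, 144 mm above the cart (60 mm along -x from the mill's centre). Wheel: 100 mm across, 12 rounded lobes, its low hub cap stands 4 mm above the top face
- peg_mid (a point): centre, half-way up, of the upright round wooden peg on top of the wheel: 14 mm diameter, 32 mm tall, standing on the wheel's top face 16 mm below this point, 36 mm from the wheel's axis. It spins freely on its own pin, so it can be held and carried round the circle like a crank, or pushed from either side. About 5 N here, along the circle, takes the wheel out of a notch
- dial (a joint): angle of the wheel, rad, growing counter-clockwise seen from above. The last notch, the one next to the zero post, is at 0; notches (clicks) follow every 0.5236 rad (30 degrees) up to the eighth, hard limit at 4.33. A spring plunger holds it there. The post is met past 0, somewhere from -0.02 to -0.18. Seen from the wheel's axis the peg lies at -120 degrees + this angle from the mill's x axis
- stop: small plate on the mill's top just outside the wheel that carries the zero post: rigid steel pin 10 mm across, 9 mm tall, whose place along the rim differs each time; a flat tab under the wheel, pointing like the peg, meets it. Pushing past the notch takes about 5 N at the peg; 1.5 N at the peg for each further N on the post. 10 to 15 N at the peg is snug; over 12 N on the post harms the burrs
- lock_top (a point): centre of the top of the lock button: plain metal, 24 mm across, on the mill's top at (+22, -76) mm from the mill's centre, its top about 22 mm above the mill's top. Pressed straight down
- lock (a joint): travel of the lock button, m: 0 up, 0.006 fully down (5 N of spring); springs back
- mortar: bystander: wooden mortar bowl, 120 mm across, 80 mm tall; origin under its centre
- pestle: bystander: hardwood pestle lying along its x, 155 mm long, 38 mm at the thick end; origin under its middle
- scoop: bystander: grey plastic coffee scoop, bowl 48 mm across, 30 mm tall, handle 85 mm along its -x; origin under the bowl
- incense: bystander: white ceramic incense holder, 56 mm across, 24 mm tall, standing on the mill's top; origin under its centre
- tumbler1: bystander: small clear glass tumbler standing upright, 64 mm across, 85 mm tall; origin at the centre of its underside
- tumbler2: bystander: small clear glass tumbler standing upright, 64 mm across, 85 mm tall; origin at the centre of its underside
- tin: bystander: closed steel tin, 72 mm across, 100 mm tall; origin under its centre

How it is judged:
By the outcome, as a careful person would: the job done as asked, in the order asked, and still so for the second after the job is handed in, with the robot touching nothing.
It also fails if it takes over 72 s, if anything falls off the work surface, if the arm or the gripper's body presses on something with over 40 N, if the wrist force passes 120 N, or if a joint passes its speed limit or range.

## Working session

There is one attempt and no reset: what is moved stays moved. The work goes in short steps, Python scripts to look and compute and a shell command to move; the robot and the scene stay as the last step left them, time stands still between calls to the robot, and variables do not carry over. Pictures are saved under pics/ and viewed, about 8 in all and at most 12, crops included, and the job is handed in when it is done.

```bash
ls; mkdir -p pics; cat > h.py <<'E'
import numpy as np, cv2
from scipy.spatial.transform import Rotation as R
from station import sense, snapshot, ctrl
def cam(n):
    s=snapshot(n); return s['pixels'],np.array(s['K'],float),cv2.Rodrigues(np.array(s['rvec'],float))[0],np.array(s['tvec'],float).ravel()
def ray(c,u,v):
    _,K,Rm,t=c; d=Rm.T@np.linalg.solve(K,[u,v,1]); return -Rm.T@t,d
def onz(c,u,v,z):
    o,d=ray(c,u,v); return o+d*(z-o[2])/d[2]
def proj(c,p):
    _,K,Rm,t=c; q=K@(Rm@np.asarray(p,float)+t); return q[:2]/q[2]
def Rt():
    w=sense()['eef_rot']; return R.from_quat([w[1],w[2],w[3],w[0]]).as_matrix()
def save(n,im): cv2.imwrite('pics/'+n+'.png',im[:,:,::-1])
E
python3 - <<'E'
from h import *
t=cam('top');s=cam('side')
save('top0',t[0]);save('side0',s[0])
import pickle;pickle.dump((t,s),open('c0.pkl','wb'))
st=sense();print(st);print(Rt().round(3))
for c in(t,s):print((-c[2].T@c[3]).round(3))
E
```

```text
pics
{'clock': 0.1, 'joints': array([-1.43839867e+00,  3.13376220e-01,  1.49836152e+00, -3.03992502e-06,
        1.33100691e+00, -2.23403296e-01]), 'dq': array([ 0.00064692, -0.00249314, -0.0036204 , -0.00118431, -0.00057078,
       -0.00095026]), 'joint_efforts': array([ 4.35930473e-03, -4.12897432e+01, -2.60141158e+01, -1.36238505e-04,
        2.98278756e-03, -3.36567680e-07]), 'position': array([ 0.18283396, -0.49188697,  0.23080127]), 'eef_rot': array([ 0.58031517,  0.40392673,  0.58086591, -0.40332654]), 'ft_force': array([1.47111166, 0.61405669, 0.50643858]), 'ft_torque': array([-0.03139964, -0.01083129,  0.00701058]), 'width': 0.08547720767841435}
[[-0.     0.937  0.348]
 [ 0.001  0.348 -0.937]
 [-1.     0.    -0.001]]
[ 0.308 -0.002  1.432]
[ 0.128 -1.15   1.036]
```

View pics/top0.png

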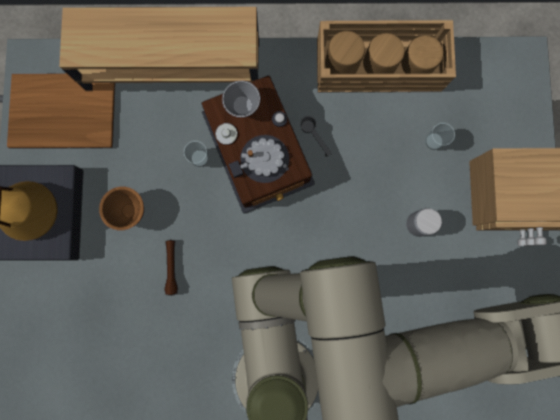

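View pics/side0.png

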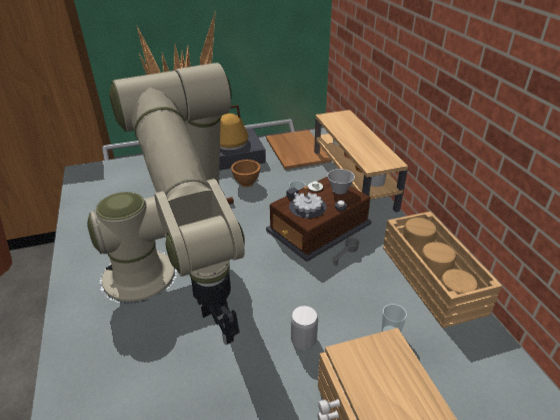

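```bash
python3 - <<'E'
from h import *
import pickle;t,s=pickle.load(open('c0.pkl','rb'))
a=t[0][70:220,190:340];b=s[0][160:260,255:385]
a=cv2.resize(a,(600,600),interpolation=cv2.INTER_CUBIC)
save('crop0',a)
E
```

```text
(no output)
```

View pics/crop0.png

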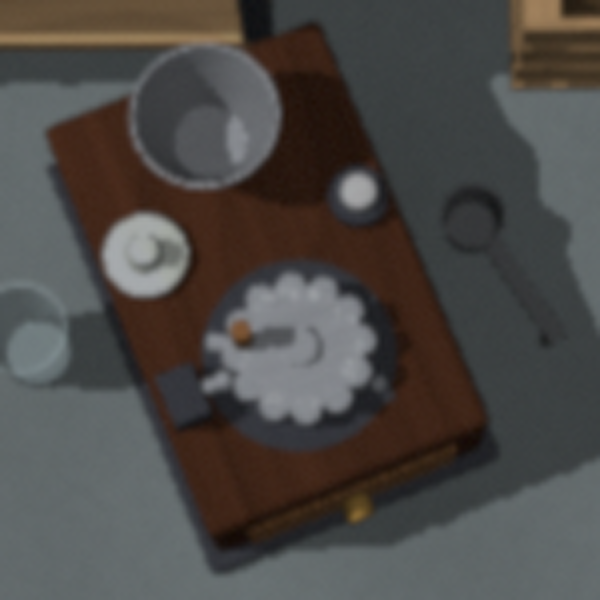

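```bash
python3 - <<'E'
from h import *
import pickle;t,s=pickle.load(open('c0.pkl','rb'))
f=lambda u,v,z:onz(t,190+u/4,70+v/4,z)
w=f(291,348,.142);h=f(206,117,.18);l=f(358,189,.142);p=f(240,329,.176);po=f(380,384,.129);inc=f(146,255,.14)
C=[f(u,v,.12) for u,v in((320,22),(48,130),(490,418),(215,540))]
for n,q in zip('whlpoi',(w,h,l,p,po,inc)):print(n,q.round(4))
print('corners',np.round(C,3),np.mean(C,0))
d=h-w;yaw=np.arctan2(d[1],d[0]);print('yaw',np.degrees(yaw),np.hypot(*d[:2]))
e=C[0]-C[2];print(np.degrees(np.arctan2(e[1],e[0])));e=C[1]-C[3];print(np.degrees(np.arctan2(e[1],e[0])))
for q in(p,po):
  e=q-w;print(np.hypot(*e[:2]),np.degrees(np.arctan2(e[1],e[0])-yaw)+120)
E
```

```text
w [0.583  0.0334 0.142 ]
h [0.7248 0.0866 0.18  ]
l [ 0.6885 -0.0102  0.142 ]
p [0.588  0.0646 0.176 ]
o [ 0.5617 -0.0241  0.129 ]
i [0.6454 0.1279 0.14  ]
corners [[ 0.81   0.015  0.12 ]
 [ 0.736  0.196  0.12 ]
 [ 0.541 -0.096  0.12 ]
 [ 0.461  0.083  0.12 ]] [0.63705434 0.04951188 0.12      ]
yaw 20.539388850693225 0.15152974542102043
22.309022799308668
22.288507541081117
0.03159682353255577 180.2545357255553
0.06135977555858924 -10.839282084654684
```

```bash
python3 -m inch '{"xyz":[[-0.6,1.2,-0.8],[-0.6,2.4,-1.6],[-0.6,3.6,-2.4],[-0.6,4.6,-3.0],[-0.6,5.6,-3.7],[-0.6,6.6,-4.4],[-0.6,7.6,-5.0],[-0.6,8.6,-5.7],[-0.6,9.6,-6.3],[-0.6,10.4,-6.9]],"twist":[[-1.2,0,0],[-2.5,0,0],[-3.7,0,0],[-5,0,0],[-6.2,0,0],[-7.4,0,0],[-8.7,0,0],[-10,0,0],[-11.2,0,0],[-12.4,0,0]],"fingers":[0,0,0,0,0,0,0,0,0,0]}'
python3 -c "
from h import *
r=Rt();s=sense();print(r.round(3),s['position'],s['joints'],(r.T@(np.array([.55,.04,.27])-s['position'])/.05).round(2))"
```

```text
clock: 1.35
position: [0.5487, 0.0109, 0.261]
eef_rot: [0.706, 0.046, 0.706, -0.046]
ft_force: [0.8, -1.9, -0.5]
width: 0.0855
[[-0.     0.129  0.992]
 [-0.     0.992 -0.129]
 [-1.    -0.    -0.   ]] [0.54872652 0.01086713 0.26101798] [-1.93639381e-01  3.46854844e-01  1.37337409e+00 -1.73057414e-04
  1.42169455e+00 -6.41998912e-02] [-0.18  0.58 -0.05]
```

```bash
python3 - <<'E'
from h import *
import pickle
c=cam('wrist');save('w1',c[0]);pickle.dump(c,open('w1.pkl','wb'));print(-c[2].T@c[3],c[2].round(2))
E
```

```text
[0.55917092 0.08272252 0.40398976] [[ 0.99 -0.13 -0.  ]
 [-0.12 -0.95  0.29]
 [-0.04 -0.29 -0.96]]
```

View pics/w1.png

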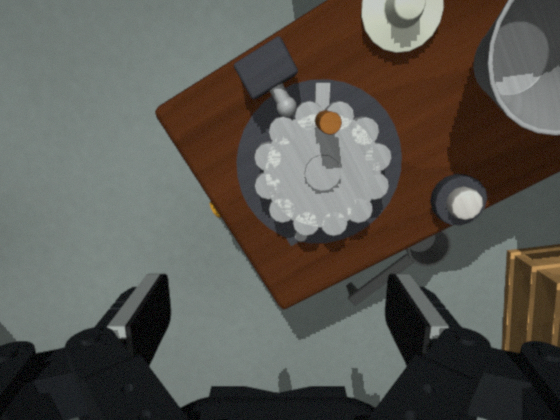

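```bash
python3 - <<'E'
from h import *
import pickle
c=pickle.load(open('w1.pkl','rb'));im=c[0]
hsv=cv2.cvtColor(im,cv2.COLOR_RGB2HSV)
m=cv2.inRange(hsv,(5,120,130),(20,255,255));m[:100]=0;m[150:]=0;m[:,:300]=0;m[:,360:]=0
y,x=np.nonzero(m);print('peg',x.mean(),y.mean(),len(x))
# wheel plate blob (dark disc outline) bright wheel
g=cv2.inRange(hsv,(0,0,110),(180,60,255));g[:95]=0;g[236:]=0;g[:,:253]=0;g[:,393:]=0
k=cv2.morphologyEx(g,cv2.MORPH_OPEN,np.ones((9,9)))|m
cn=max(cv2.findContours(k,0,2)[0],key=cv2.contourArea);(cx,cy),r=cv2.minEnclosingCircle(cn);print('wheel',cx,cy,r)
W=onz(c,322,174,.148);W2=onz(c,cx,cy,.142);P=onz(c,x.mean(),y.mean(),.176);T=onz(c,323,92,.135);L=onz(c,467,204,.142);O=onz(c,300,238,.129)
C=[onz(c,*q,.12) for q in((157,108),(283,307))]
for n,q in zip(('W','W2','P','T','L','O','c1','c2'),(W,W2,P,T,L,O,*C)):
  e=q-W;print(n,q.round(4),np.hypot(*e[:2]).round(4),np.degrees(np.arctan2(e[1],e[0])).round(1))
e=C[0]-C[1];print('yaw',np.degrees(np.arctan2(e[1],e[0]))-90,np.hypot(*e[:2]))
e=(L-W)[:2];print('yawL',np.degrees(np.arctan2(e[1],e[0]))-np.degrees(np.arctan2(-76,82)))
E
```

```text
peg 330.0396600566572 122.37677053824362 353
wheel 320.292236328125 165.7084503173828 71.24271392822266
W [0.5837 0.0287 0.148 ] 0.0 0.0
W2 [0.5836 0.0336 0.142 ] 0.0049 90.9
P [0.5888 0.0655 0.176 ] 0.0372 82.1
T [0.591  0.0836 0.135 ] 0.0554 82.4
L [ 0.6886 -0.0088  0.142 ] 0.1114 -19.6
O [ 0.5632 -0.0248  0.129 ] 0.0573 -111.0
c1 [0.4691 0.0882 0.12  ] 0.1291 152.6
c2 [ 0.5414 -0.0908  0.12  ] 0.1267 -109.5
yaw 21.995470726372687 0.19295479829468945
yawL 23.187693224302162
```

```bash
python3 -m inch '{"xyz":[[0,0.6,0.3],[0,1.13,0.62],[0.5,1.13,0.62],[1.2,1.13,0.62],[1.2,1.13,0.62],[1.2,1.13,0.62]],"twist":[[0,0,0],[0,0,0],[0,0,0],[0,0,0],[0,0,0],[0,0,0]],"fingers":[0.5,0.5,0.5,0.5,0.5,0.5]}' 30
python3 -c "
from h import *
c=cam('wrist');s=sense();print(s['position'],Rt().round(4),s['ft_force'])
save('w2',c[0])"
```

```text
clock: 2.15
position: [0.5865, 0.0607, 0.2027]
eef_rot: [0.706, 0.047, 0.705, -0.047]
ft_force: [-0.3, 0.6, 0.6]
width: 0.0429
[0.58664775 0.06072791 0.20297526] [[ 2.500e-03  1.327e-01  9.912e-01]
 [-2.000e-04  9.912e-01 -1.327e-01]
 [-1.000e+00  1.000e-04  2.500e-03]] [-0.14410513  0.52593775  0.71229474]
```

View pics/w2.png

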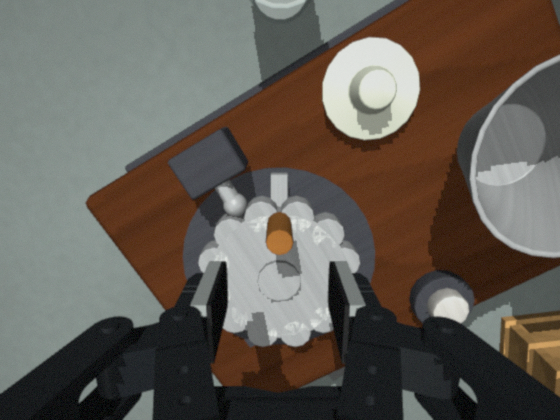

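```bash
python3 -m inch '{"xyz":[[0,0.07,0],[0.5,0.07,0],[0.92,0.07,0],[0.92,0.07,0],[0.92,0.07,0],[0.92,0.07,0]],"twist":[[0,0,0],[0,0,0],[0,0,0],[0,0,0],[0,0,0],[0,0,0]],"fingers":[0.5,0.5,0.5,0.5,0.5,0.5]}' 30
python3 -c "
from h import *
c=cam('wrist');s=sense();print(s['position'],s['ft_force'])
im=c[0];hsv=cv2.cvtColor(im,cv2.COLOR_RGB2HSV)
m=cv2.inRange(hsv,(5,120,130),(20,255,255));m[:,:200]=0;m[:,360:]=0
y,x=np.nonzero(m);print(x.mean(),y.mean(),y.max(),len(x),onz(c,x.mean(),y.max()-8,.176))
save('w3',im)"
```

```text
clock: 2.95
position: [0.587, 0.0644, 0.1565]
eef_rot: [0.706, 0.047, 0.705, -0.047]
ft_force: [-0.6, 0.0, 1.0]
width: 0.0427
[0.58686041 0.06433758 0.15625167] [0.22364468 0.14217326 0.62753318]
279.83651551312647 295.8985680190931 311 838 [0.58864347 0.06265362 0.176     ]
```

View pics/w3.png

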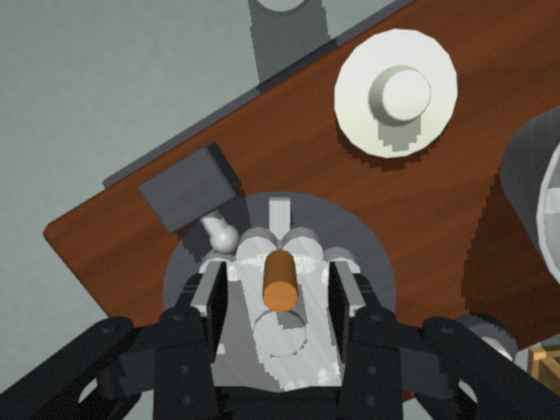

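```bash
python3 -m inch '{"xyz":[[0,0,0],[0,0,0],[0,0,0],[0,0,0],[0,0,0],[0,0,0]],"twist":[[0,0,0],[0,0,0],[0,0,0],[0,0,0],[0,0,0],[0,0,0]],"fingers":[1,1,1,1,1,1]}' 40
cat > n.py <<'E'
from h import *
# print state and rows for dial angles
import sys
s=sense();r=Rt();print('pos',s['position'].round(4),'F',s['ft_force'].round(1),'w',round(s['width'],4),s['clock'])
C=np.array([.583,.0285]);e=s['position'][:2]-C;a=np.degrees(np.arctan2(e[1],e[0]));print('r',np.hypot(*e).round(4),'dial',round(a-22.3+120,1))
t=np.array([-np.sin(np.radians(a)),np.cos(np.radians(a))]);print('tang F (ccw+)',(s['ft_force'][:2]@t).round(1),'rad',(s['ft_force'][:2]@e/np.hypot(*e)).round(1))
if len(sys.argv)>1:
  a0=np.radians(float(sys.argv[1])-97.7)
  for d in sys.argv[2:]:
    b=np.radians(float(d)-97.7);q=.036*np.array([np.cos(b)-np.cos(a0),np.sin(b)-np.sin(a0),0])
    print(d,(r.T@q/.05).round(2).tolist())
E
python3 n.py 180 175 165 150 135 120 105 90 75 60 45 30 15 0
```

```text
clock: 3.75
position: [0.5872, 0.0643, 0.1557]
eef_rot: [0.706, 0.047, 0.705, -0.047]
ft_force: [5.1, -1.0, 1.8]
width: 0.0122
pos [0.5872 0.0643 0.1557] F [ 5.1 -1.   1.8] w 0.0122 3.75
r 0.036 dial 181.0
tang F (ccw+) -5.2 rad -0.4
175 [0.0, -0.0, 0.06]
165 [0.0, -0.02, 0.19]
150 [0.0, -0.1, 0.36]
135 [0.0, -0.21, 0.51]
120 [0.0, -0.36, 0.62]
105 [0.0, -0.53, 0.69]
90 [0.0, -0.72, 0.72]
75 [0.0, -0.91, 0.69]
60 [0.0, -1.08, 0.62]
45 [0.0, -1.23, 0.51]
30 [0.0, -1.34, 0.36]
15 [0.0, -1.42, 0.18]
0 [-0.0, -1.44, -0.0]
```

```bash
python3 -m inch '{"xyz":[[0,0,0.06],[0,-0.02,0.19],[0,-0.1,0.36],[0,-0.21,0.51],[0,-0.36,0.62],[0,-0.53,0.69],[0,-0.72,0.72],[0,-0.72,0.72],[0,-0.72,0.72]],"twist":[[0,0,0],[0,0,0],[0,0,0],[0,0,0],[0,0,0],[0,0,0],[0,0,0],[0,0,0],[0,0,0]],"fingers":[1,1,1,1,1,1,1,1,1]}'
python3 n.py 90 75 60 45 30 15 0
```

```text
clock: 4.88
position: [0.6185, 0.0236, 0.1558]
eef_rot: [0.707, 0.047, 0.704, -0.047]
ft_force: [6.4, 0.6, 3.1]
width: 0.0124
pos [0.6185 0.0236 0.1558] F [6.4 0.6 3.1] w 0.0124 4.875
r 0.0359 dial 89.8
tang F (ccw+) 1.5 rad 6.3
75 [-0.0, -0.19, -0.02]
60 [-0.0, -0.36, -0.1]
45 [-0.0, -0.51, -0.21]
30 [-0.0, -0.62, -0.36]
15 [-0.0, -0.69, -0.53]
0 [-0.0, -0.72, -0.72]
```

```bash
python3 -m inch '{"xyz":[[0,-0.19,-0.02],[0,-0.36,-0.1],[0,-0.51,-0.21],[0,-0.62,-0.36],[0,-0.67,-0.48],[0,-0.7,-0.6],[0,-0.72,-0.7],[0,-0.72,-0.72],[0,-0.72,-0.72],[0,-0.72,-0.72]],"twist":[[0,0,0],[0,0,0],[0,0,0],[0,0,0],[0,0,0],[0,0,0],[0,0,0],[0,0,0],[0,0,0],[0,0,0]],"fingers":[1,1,1,1,1,1,1,1,1,1]}'
python3 n.py
```

```text
clock: 6.12
position: [0.5772, -0.0071, 0.1556]
eef_rot: [0.706, 0.047, 0.705, -0.047]
ft_force: [3.7, -1.3, 6.2]
width: 0.0123
pos [ 0.5772 -0.0071  0.1556] F [ 3.7 -1.3  6.2] w 0.0123 6.125
r 0.0361 dial -1.6
tang F (ccw+) 3.8 rad 0.7
```

```bash
python3 -m inch '{"xyz":[[0,0,-0.01],[0,0,-0.02],[0,0,-0.02]],"twist":[[0,0,0],[0,0,0],[0,0,0]],"fingers":[1,1,1]}' >/dev/null
python3 n.py;python3 -m inch '{"xyz":[[0,0,-0.01],[0,0,-0.02],[0,0,-0.02]],"twist":[[0,0,0],[0,0,0],[0,0,0]],"fingers":[1,1,1]}' >/dev/null
python3 n.py
```

```text
pos [ 0.5764 -0.007   0.1557] F [2.8 0.3 6.1] w 0.0123 6.5
r 0.0361 dial -2.9
tang F (ccw+) 2.7 rad -0.8
pos [ 0.5758 -0.0069  0.1557] F [ 7.9 -0.7  5.4] w 0.0125 6.875
r 0.0361 dial -3.7
tang F (ccw+) 7.9 rad -0.9
```

```bash
python3 -m inch '{"xyz":[[0,0,-0.01],[0,0,-0.01]],"twist":[[0,0,0],[0,0,0]],"fingers":[1,1]}' >/dev/null
python3 n.py;python3 -m inch '{"xyz":[[0,0,0],[0,0,0]],"twist":[[0,0,0],[0,0,0]],"fingers":[1,1]}' >/dev/null
python3 n.py
```

```text
pos [ 0.5758 -0.0068  0.1557] F [ 9.2 -0.5  3.4] w 0.0123 7.125
r 0.0361 dial -3.9
tang F (ccw+) 9.1 rad -1.4
pos [ 0.5758 -0.0068  0.1557] F [ 8.8 -0.7  3.5] w 0.0122 7.375
r 0.0361 dial -3.9
tang F (ccw+) 8.8 rad -1.1
```

```bash
python3 -m inch '{"xyz":[[0,0,-0.01],[0,0,-0.02],[0,0,-0.02]],"twist":[[0,0,0],[0,0,0],[0,0,0]],"fingers":[1,1,1]}' >/dev/null
python3 n.py
```

```text
pos [ 0.5756 -0.0068  0.1557] F [14.2 -1.1  1. ] w 0.0123 7.75
r 0.0361 dial -4.2
tang F (ccw+) 14.1 rad -1.8
```

```bash
python3 -m inch '{"xyz":[[0,0,0.005],[0,0,0.005],[0,0,0.005],[0,0,0.005]],"twist":[[0,0,0],[0,0,0],[0,0,0],[0,0,0]],"fingers":[1,1,1,1]}' >/dev/null
python3 n.py; python3 -m inch '{"xyz":[[0,0,0],[0,0,0],[0,0,0],[0,0,0]],"twist":[[0,0,0],[0,0,0],[0,0,0],[0,0,0]],"fingers":[1,1,1,1]}' >/dev/null
python3 n.py
```

```text
pos [ 0.5756 -0.0068  0.1558] F [12.  -2.1  2.1] w 0.0126 8.25
r 0.0361 dial -4.1
tang F (ccw+) 12.2 rad -0.4
pos [ 0.5756 -0.0068  0.1558] F [12.9 -1.8  1.3] w 0.0124 8.75
r 0.0361 dial -4.1
tang F (ccw+) 13.0 rad -0.9
```

```bash
python3 -m inch '{"xyz":[[0,0,0.03],[0,0,0.06],[0,0,0.085],[0,0,0.085],[0,0,0.085],[0,0,0.085]],"twist":[[0,0,0],[0,0,0],[0,0,0],[0,0,0],[0,0,0],[0,0,0]],"fingers":[1,1,1,1,1,1]}' >/dev/null
python3 n.py;
```

```text
pos [ 0.5781 -0.0072  0.1556] F [ 2.1 -1.2  7.9] w 0.0125 9.5
r 0.036 dial -0.1
tang F (ccw+) 2.3 rad 0.9
```

```bash
python3 -m inch '{"xyz":[[0,0,0],[0,0,0],[0,0,0],[0,0,0],[0,0,0],[0,0,0]],"twist":[[0,0,0],[0,0,0],[0,0,0],[0,0,0],[0,0,0],[0,0,0]],"fingers":[0.6,0.6,0.6,0.6,0.6,0.6]}' >/dev/null
python3 n.py; python3 -c "
from h import *
c=cam('wrist')
im=c[0];hsv=cv2.cvtColor(im,cv2.COLOR_RGB2HSV)
m=cv2.inRange(hsv,(5,120,130),(20,255,255));m[:,:200]=0;m[:,360:]=0
y,x=np.nonzero(m);print(x.mean(),y.mean(),y.max(),len(x),onz(c,x.mean(),y.max()-8,.176))
save('w4',im)"
```

```text
pos [ 0.5779 -0.0071  0.1553] F [ 0.8 -0.5 -0.7] w 0.0345 10.25
r 0.036 dial -0.4
tang F (ccw+) 0.8 rad 0.4
278.27560975609754 297.67926829268293 313 820 [ 0.57902414 -0.00891143  0.176     ]
```

View pics/w4.png

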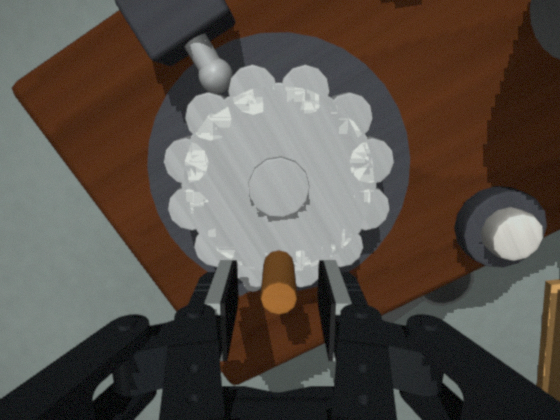

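```bash
python3 -m inch '{"xyz":[[0,0,0.016],[0,0,0.016],[0,0,0.016],[0,0,0.016],[0,0,0.016],[0,0,0.016]],"twist":[[0,0,0],[0,0,0],[0,0,0],[0,0,0],[0,0,0],[0,0,0]],"fingers":[0.6,1,1,1,1,1]}' >/dev/null
python3 n.py 0 10 20 30 35;python3 n.py 30 40 50 60 65;python3 n.py 60 70 80 90 95;python3 n.py 90 100 110 120 125
```

```text
pos [ 0.5786 -0.0073  0.1554] F [-3.4  0.3  4.5] w 0.0124 11.05
r 0.036 dial 0.7
tang F (ccw+) -3.4 rad 0.1
10 [-0.0, 0.01, 0.13]
20 [-0.0, 0.04, 0.25]
30 [-0.0, 0.1, 0.36]
35 [-0.0, 0.13, 0.41]
pos [ 0.5786 -0.0073  0.1554] F [-3.4  0.3  4.5] w 0.0124 11.05
r 0.036 dial 0.7
tang F (ccw+) -3.4 rad 0.1
40 [-0.0, 0.07, 0.1]
50 [-0.0, 0.16, 0.19]
60 [-0.0, 0.26, 0.26]
65 [-0.0, 0.32, 0.29]
pos [ 0.5786 -0.0073  0.1554] F [-3.4  0.3  4.5] w 0.0124 11.05
r 0.036 dial 0.7
tang F (ccw+) -3.4 rad 0.1
70 [-0.0, 0.11, 0.05]
80 [-0.0, 0.23, 0.09]
90 [-0.0, 0.36, 0.1]
95 [-0.0, 0.42, 0.09]
pos [ 0.5786 -0.0073  0.1554] F [-3.4  0.3  4.5] w 0.0124 11.05
r 0.036 dial 0.7
tang F (ccw+) -3.4 rad 0.1
100 [-0.0, 0.13, -0.01]
110 [-0.0, 0.25, -0.04]
120 [0.0, 0.36, -0.1]
125 [0.0, 0.41, -0.13]
```

```bash
python3 -m inch '{"xyz":[[0,0.01,0.13],[0,0.04,0.24],[0,0.1,0.355],[0,0.1,0.355],[0,0.1,0.355],[0,0.1,0.355],[0,0.1,0.355],[0,0.1,0.355],[0,0.1,0.355]],"twist":[[0,0,0],[0,0,0],[0,0,0],[0,0,0],[0,0,0],[0,0,0],[0,0,0],[0,0,0],[0,0,0]],"fingers":[1,1,1,1,1,1,1,1,1]}' >/dev/null
python3 n.py
```

```text
pos [ 0.597  -0.0048  0.1554] F [-3.2 -1.1  4. ] w 0.0124 12.175
r 0.0361 dial 30.5
tang F (ccw+) -3.4 rad -0.2
```

```bash
python3 -m inch '{"xyz":[[0,0.07,0.1],[0,0.16,0.19],[0,0.26,0.255],[0,0.26,0.255],[0,0.26,0.255],[0,0.26,0.255],[0,0.26,0.255],[0,0.26,0.255],[0,0.26,0.255]],"twist":[[0,0,0],[0,0,0],[0,0,0],[0,0,0],[0,0,0],[0,0,0],[0,0,0],[0,0,0],[0,0,0]],"fingers":[1,1,1,1,1,1,1,1,1]}' >/dev/null
python3 n.py
```

```text
pos [0.6115 0.0065 0.1554] F [ 2.5 -0.9  3.7] w 0.0123 13.3
r 0.036 dial 60.0
tang F (ccw+) 0.8 rad 2.6
```

```bash
python3 -m inch '{"xyz":[[0,0.11,0.05],[0,0.23,0.09],[0,0.36,0.1],[0,0.36,0.1],[0,0.36,0.1],[0,0.36,0.1],[0,0.36,0.1],[0,0.36,0.1],[0,0.36,0.1]],"twist":[[0,0,0],[0,0,0],[0,0,0],[0,0,0],[0,0,0],[0,0,0],[0,0,0],[0,0,0],[0,0,0]],"fingers":[1,1,1,1,1,1,1,1,1]}' >/dev/null
python3 n.py
```

```text
pos [0.6188 0.0238 0.1554] F [2.5 0.1 5.1] w 0.0121 14.425
r 0.0361 dial 90.2
tang F (ccw+) 0.4 rad 2.4
```

```bash
python3 -m inch '{"xyz":[[0,0.13,-0.01],[0,0.25,-0.04],[0,0.36,-0.1],[0,0.36,-0.1],[0,0.36,-0.1],[0,0.36,-0.1],[0,0.36,-0.1],[0,0.36,-0.1],[0,0.36,-0.1]],"twist":[[0,0,0],[0,0,0],[0,0,0],[0,0,0],[0,0,0],[0,0,0],[0,0,0],[0,0,0],[0,0,0]],"fingers":[1,1,1,1,1,1,1,1,1]}' >/dev/null
python3 n.py
```

```text
pos [0.6163 0.0422 0.1554] F [3.6 0.1 5. ] w 0.0121 15.55
r 0.036 dial 120.1
tang F (ccw+) -1.3 rad 3.4
```

```bash
python3 -m inch '{"xyz":[[0,0,0],[0,0,0],[0,0,0],[-0.4,0,0],[-0.9,0,0],[-1.4,0,0],[-1.4,0,0],[-1.4,0,0]],"twist":[[0,0,0],[0,0,0],[0,0,0],[0,0,0],[0,0,0],[0,0,0],[0,0,0],[0,0,0]],"fingers":[0.6,0.6,0.6,0.6,0.6,0.6,1,1]}' >/dev/null
python3 n.py; python3 -c "
from h import *
s=sense();r=Rt();print((r.T@(np.array([.688,-.010,.19])-s['position'])/.05).round(2))
c=cam('wrist');save('w5',c[0])"
```

```text
pos [0.6157 0.0422 0.224 ] F [-1.   0.4 -0.4] w 0.0002 16.55
r 0.0354 dial 120.5
tang F (ccw+) 0.8 rad -0.8
[ 0.68 -0.84  1.57]
```

View pics/w5.png

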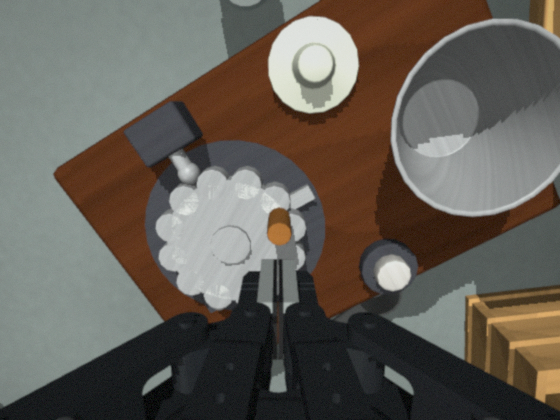

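```bash
python3 -c "
from h import *
c=cam('wrist');print(onz(c,394,272,.142),onz(c,231,244,.148))"
python3 -m inch '{"xyz":[[0,-0.42,0.79],[0,-0.84,1.57],[0.68,-0.84,1.57],[0.68,-0.84,1.57],[0.68,-0.84,1.57]],"twist":[[0,0,0],[0,0,0],[0,0,0],[0,0,0],[0,0,0]],"fingers":[1,1,1,1,1]}'
```

```text
[ 0.68901916 -0.00634474  0.142     ] [0.58481817 0.03021178 0.148     ]
clock: 17.27
position: [0.6884, -0.0095, 0.1923]
eef_rot: [0.706, 0.047, 0.705, -0.047]
ft_force: [-0.5, 0.6, 0.6]
width: -0.0002
```

```bash
python3 -m inch '{"xyz":[[0.4,0,0],[0.8,0,0],[0.96,0,0],[1.04,0,0],[1.08,0,0],[1.1,0,0],[1.1,0,0]],"twist":[[0,0,0],[0,0,0],[0,0,0],[0,0,0],[0,0,0],[0,0,0],[0,0,0]],"fingers":[1,1,1,1,1,1,1]}'
python3 -m inch '{"xyz":[[0.02,0,0],[0.04,0,0],[0.04,0,0]],"twist":[[0,0,0],[0,0,0],[0,0,0]],"fingers":[1,1,1]}'
```

```text
clock: 18.15
position: [0.6886, -0.0096, 0.137]
eef_rot: [0.706, 0.047, 0.705, -0.047]
ft_force: [-1.5, 2.1, 4.4]
width: 0.0003
clock: 18.52
position: [0.6886, -0.0097, 0.136]
eef_rot: [0.706, 0.047, 0.705, -0.047]
ft_force: [-4.8, 1.8, 11.9]
width: -0.0001
```

```bash
python3 -m inch '{"xyz":[[0.02,0,0],[0.02,0,0],[0.02,0,0],[0.02,0,0]],"twist":[[0,0,0],[0,0,0],[0,0,0],[0,0,0]],"fingers":[1,1,1,1]}'
python3 -m inch '{"xyz":[[-0.1,0,0],[-0.4,0,0],[-1,0,0],[-1.8,0,0],[-2.4,0,0],[-2.4,0,0],[-2.4,-0.3,-1],[-2.4,-0.6,-1.6],[-2.4,-0.6,-1.6]],"twist":[[0,0,0],[0,0,0],[0,0,0],[0,0,0],[0,0,0],[0,0,0],[0,0,0],[0,0,0],[0,0,0]],"fingers":[1,1,1,1,1,1,1,1,1]}'
python3 -c "
from h import *
c=cam('wrist');t=cam('top')
save('end',np.hstack([cv2.resize(c[0],(400,300)),cv2.resize(t[0],(400,300))]));save('endw',c[0])"
```

```text
clock: 19.02
position: [0.6887, -0.0097, 0.1359]
eef_rot: [0.706, 0.047, 0.705, -0.047]
ft_force: [-7.4, 2.7, 17.1]
width: 0.0001
clock: 20.15
position: [0.6036, -0.0295, 0.2527]
eef_rot: [0.705, 0.047, 0.706, -0.047]
ft_force: [0.5, 0.2, -0.0]
width: -0.0002
```

View pics/end.png

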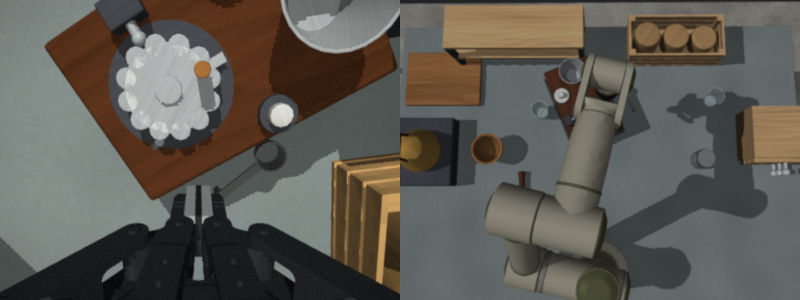

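```bash
python3 -c "
from h import *
print(sense()['ft_force'],ctrl.hand_in())"
```

```text
the job is handed in; nothing more can be done
[ 0.27476681  0.18305212 -0.50543208] None
```

The job is done and handed in at about 20 s on the robot's clock. I have no verdict, because the hand-in reports none.

- **Zero post:** I gripped the peg and turned the wheel clockwise from the sixth notch to the last one, then on until the post stopped it, at about -4°. I held it there for about 1.3 s. The force readings at the peg were 14.1, 12.2 and 13.0 N; the first is near the top of the 10–15 N band.
- **Back to the last notch:** I eased it back and let go of the peg so the spring could seat the wheel. The camera showed the plunger between two lobes. I then gripped the peg again.
- **Four clicks open:** I turned it counter-clockwise one notch at a time, pausing about 0.7 s in each. The readings were 30.5°, 60.0°, 90.2° and 120.1°.
- **Lock button:** I pressed it straight down. The tool went down to z = 0.136 m, 6 mm below the button's nominal top, and stayed there while the force rose to 17 N, well above the 5 N spring. I then let it go.

**Last checks:** The final picture shows the peg at the fourth notch and the button up. The mill's hopper and the scoop, mortar, tin and tumblers in view look unmoved. The arm hid some of the mill top and most of the pestle from the top camera. I checked the bystanders by eye only. The arm was clear of everything, with wrist force near zero.

**Disagreements:** My estimates of the lock's position differed by up to 5 mm in y, and those of the wheel centre by about 1–3 mm. The press was therefore slightly off-centre at most, with up to about 8 N sideways on the button. No check failed.

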